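Seat the grinding cup and hold the vibration pen on the mill's measuring pad

ROBOT

A 7-joint arm with a two-finger parallel gripper is mounted at the origin on the work surface. World frame = base frame: x ahead of the robot, y to its left, z up, the work surface at z = 0. Lengths are in m, angles in rad, forces in N, time in s.
With the tool pointing down it reaches from about 0.425 to 0.825 m from the base axis. Payload 3.6 kg.
Tool frame: the origin (TCP) lies at the very end of the fingers, on their centre line; the grasp point (between the pads) lies tcp_to_grasp behind it (tcp_to_grasp is the distance from the TCP to the grasp point, in m); z points along the fingers, y is the direction in which the jaws open and shut (so a half turn about z gives the same grasp; the last joint's range is limited). The gripper opens to 85 mm and grips with 20 to 120 N. Pads are 22 mm wide; open, the fingers measure 114 mm over their backs; the gripper's body (76 mm by 85 mm) begins 54 mm behind the grasp point. The pads swing forward as they close: fully open they stand 13 mm farther back than shut.
Start: joints at [-1.355, 0.615, -0.013, 1.423, 0.008, 1.103, -0.04], TCP at [0.156, 0.631, 0.231] pointing down, gripper open.
Joint ranges: [-3.12, 3.12], [-0.3, 2.06], [-1.34, 1.32], [0.26, 2.42], [-1.36, 4.5], [0.01, 1.98], [-2.84, 2.84]. Speed limits (rad/s): [2.79, 2.79, 3.14, 3.14, 3.14, 3.14, 3.14].

INTERFACE

Orientations are given as a rotation vector (axis times angle).
In Python, from plant import * gives the robot as it stands. The module is installed in compiled form; this text tells all that it offers. Calls block until the motion is done:
- reach(position, orientation): joint-space move of the TCP to a pose.
- move_straight(position, rate=0.15, attitude=None): straight line of the TCP; attitude=None keeps the orientation; rate is the mean speed in m/s.
- movej(angles): joint-space move.
- move_gripper(opening, f_grip=None): finger opening in m; f_grip is the grip in N (None keeps the last); returns when the fingers have stopped.
- dwell(seconds).
- ik(position, orientation): joint angles nearest the present ones, or None.
- sense(): the state.
- grab_frame(name): name is "scene" or "side" or "wrist"; returns the picture (400x640x3 uint8, red, green, blue); there is no depth.
- get_calibration(name): a dict with "fovy" (degrees; the focal length in pixels is half the picture's height over the tangent of half this angle, whatever the lens; pixels are square), "cx", "cy" (the principal point, pixels), "xyz" and "orientation" of the camera in the world. Camera axes: x right, y down, z forward; pixel columns grow to the right and rows downward; lengths in m; the calibration is good to about 2 mm. A picture is of the moment at which its call begins: read the wrist's pose just before it. get_calibration takes no time and is no camera call; for the wrist camera it gives the pose at the moment of the call.
A pose or a line that the arm cannot do raises MotionError and nothing moves.
- hand_in(): hands the job in, once; it reports no verdict.
The state is a dict: "time_s": time; "joints": joint angles; "qvel": joint speeds; "joint_efforts": joint torques, N m; "tool_pos": TCP position; "ee_rot": TCP orientation; "wrist_force": force on the tool from outside, world axes, zero at the start; "moment": the same for the moment, N m; "width": finger opening in m.
Only numpy, scipy, OpenCV 4.12 (cv2) and the standard library are available. Lean on these libraries where they do the work, as an engineer would, in place of code of your own. Each camera call takes 0.05 s, during which the arm holds its last target.

TASK

Set the lidded steel grinding cup on the mill base, flat and fully home over the two pegs (either way round), without dropping it, and let go of it. Then take the vibration pen out of its stand and hold it square to the round measuring pad on the mill's sloping shoulder, its tip inside the pad's marked circle, pressed gently until the spring tip is about half-way in. Finish while still holding the pen there, and leave everything else on the counter undisturbed.

Things in the scene. Friction and masses are not known exactly. Their poses are not given: they have to be found in the camera images.
- mill: White mill base, fixed. Flat-topped block 190 (x) by 120 (y) by 60 mm high; on its -y side a shoulder (150 mm along x, out to y = -135 mm) slopes down towards -y at 0.35 rad (20 degrees). Two steel pegs on the flat top at x = +62 and -62 mm, y = 0: 10 mm diameter, 17 mm tall, tapering to 5 mm in the top 5 mm. Origin: centre of the block underside, z up.
- mill_seat (a point): Centre of the mill's flat top, midway between the pegs, 60 mm above the counter; axes as the mill. The cup's origin belongs here.
- pad: Round steel measuring pad, 30 mm across, 3 mm proud in the middle of the sloping shoulder, marked with a thin dark circle (16 mm inside) and a centre dot; rigid. Origin: centre of its face; z points out of the face, square to it (20 degrees from vertical, leaning to the mill -y side), x along the mill x. In the mill frame it is at (0, -94, 45) mm.
- cup: Closed steel grinding cup, about 0.6 kg, loose: flange 156 (x) by 80 (y) by 10 mm with two 13 mm through holes at x = +62 and -62 mm, y = 0; round body 84 mm across; black lid 90 mm across, its top 78 mm up; on it an upright black bar handle 62 mm long (x), 18 mm thick (y), up to 113 mm high. Origin: centre of the flange underside, z up.
- cup_handle (a point): Point in the middle of the cup's bar handle, 97 mm above the cup's origin; axes as the cup. Grip across the 18 mm thickness (y).
- stand: Square aluminium pen stand fixed to the counter, 60 by 60 by 75 mm high, with a square hole 30 mm wide open at the top. Origin: centre of its underside.
- pen: Grey vibration pen, 0.1 kg, loose in the stand, its collar (black disc, 40 mm across, 0 to 5 mm above the origin) resting on the stand. Shaft 20 mm square from 46 mm below to 60 mm above the origin; the 55 mm above the collar are the grip. The spring tip is below. Origin: on the axis at the collar underside; z along the pen, away from the tip; x, y square to its flat sides.
- pen_grip (a point): Middle of the pen's grip, on its axis, 34 mm above the pen's origin; axes as the pen.
- pen_tip (a point): Very end of the steel spring tip (8 mm thick, round end), on the pen's axis; 63 mm below the pen's origin and 97 mm below pen_grip while the tip is out. It slides into the pen when pressed.
- pen_plunger (a joint): How far the spring tip is pushed in: 0 fully out, 0.010 m fully in. It starts to move at 1.5 N and gains 0.5 N a millimetre: 4 N half-way (0.005), 6.5 N at the stop.
- herb_a: Glass herb jar with orange lid, 80 mm across, 130 mm tall, far side of the counter; a bystander, to be left alone. Origin: its underside, in the middle.
- herb_b: The same kind of jar, near it; a bystander, to be left alone. Origin: its underside, in the middle.
- herb_c: Smaller glass herb jar with orange lid, 70 mm across, 100 mm tall; a bystander, to be left alone. Origin: its underside, in the middle.
- mortar: White bowl, 100 mm across, 60 mm high; a bystander, to be left alone. Origin: its underside, in the middle.
- tape: Roll of paper tape lying flat, 76 mm across, 18 mm high; a bystander, to be left alone. Origin: its underside, in the middle.
- scoop: Steel spoon lying on the counter; a bystander, to be left alone. Origin: its underside.
- packets: Small cardboard box 50 by 90 by 25 mm; a bystander, to be left alone. Origin: its underside, in the middle.
Not all that is in view belongs to the job. There is more than one size of the pen; the job needs the smaller. Leave any green look-alike of the cup alone.

How it is judged:
By the outcome, as a careful person would: the job done as asked, in the order asked, and still so for the second after the job is handed in, while the arm keeps its last pose, push and grip.
It also fails if it takes over 53 s, if anything falls off the work surface, if the arm or the gripper's body presses on something with over 40 N, if the wrist force passes 120 N, or if a joint passes its speed limit or range.

## Working session

There is one attempt and no reset: what is moved stays moved. The work goes in short steps, each a Python script; the robot and the scene stay as the last script left them, time stands still between calls to the robot, and variables do not carry over. Pictures are saved under pics/ and viewed, and the job is handed in when it is done.

```bash
ls; mkdir -p pics; python3 - <<'E'
from plant import *
import cv2
s=sense(); print(s)
for n in("scene","side","wrist"):
    c=get_calibration(n); print(n,c)
    cv2.imwrite(f"pics/a_{n}.png",grab_frame(n)[:,:,::-1])
E
```

```text
pics
{'time_s': 0.0, 'joints': array([-1.35548186,  0.61592384, -0.01263179,  1.42493949,  0.00809655,
        1.10336739, -0.04040924]), 'qvel': array([ 0.00079306,  0.00228153,  0.0009168 ,  0.00191844, -0.00014608,
       -0.00186516, -0.00089961]), 'joint_efforts': array([ 8.79790576e-06, -4.69216740e+01,  2.59040566e-01, -1.71040624e+01,
        9.93096095e-03,  9.51560534e-03, -5.86984328e-07]), 'tool_pos': array([0.15544891, 0.63034123, 0.23012163]), 'ee_rot': array([-0.37877464, -3.11838381,  0.00404005]), 'wrist_force': array([ 0.89531142, -0.76871705,  0.78569344]), 'moment': array([ 0.00062328, -0.03670751, -0.02031907]), 'width': 0.08552903407645618}
scene {'fovy': 49.18039471873789, 'cx': 320.62059775504684, 'cy': 197.45959173508328, 'xyz': array([1.43298968, 0.38959518, 1.24613631]), 'orientation': array([-1.39486683, -2.25124014,  0.81672213])}
side {'fovy': 50.99808997482611, 'cx': 324.47031046048835, 'cy': 195.13481090709305, 'xyz': array([ 0.01003436, -0.85954452,  1.03384358]), 'orientation': array([-2.22575955,  0.72066403, -0.2910788 ])}
wrist {'fovy': 67.07916477803346, 'cx': 314.1833968898367, 'cy': 198.79572898553866, 'xyz': array([0.0799628 , 0.64788532, 0.3738576 ]), 'orientation': array([2.26991726, 1.77909237, 0.27490241])}
```

View pics/a_scene.png

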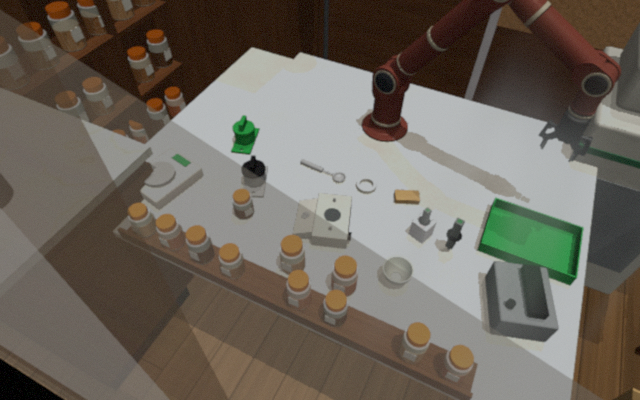

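View pics/a_side.png

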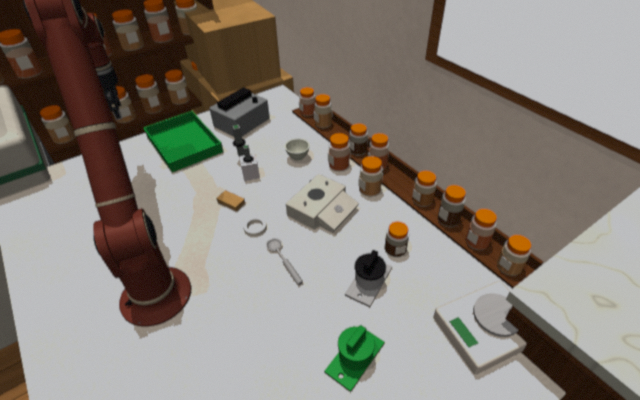

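View pics/a_wrist.png

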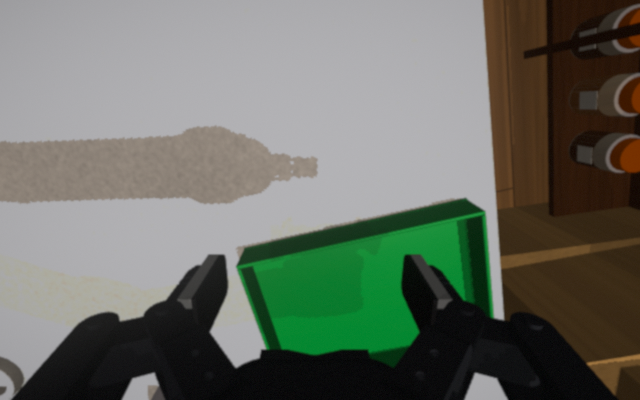

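```bash
python3 - <<'E'
import cv2
a=cv2.imread("pics/a_scene.png");b=cv2.imread("pics/a_side.png")
def crop(im,x,y,w,h,n): cv2.imwrite(n,cv2.resize(im[y:y+h,x:x+w],None,fx=800/w,fy=800/w,interpolation=cv2.INTER_CUBIC))
crop(a,220,110,120,90,"pics/c1.png")
crop(a,280,180,120,90,"pics/c2.png")
crop(a,390,190,100,70,"pics/c3.png")
crop(b,320,230,120,90,"pics/d1.png")
crop(b,270,160,120,90,"pics/d2.png")
crop(b,210,120,100,70,"pics/d3.png")
import numpy as np
for k,(p,q) in enumerate([("c1","d1"),("c2","d2"),("c3","d3")]):
    pass
E
```

```text
(no output)
```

View pics/c1.png

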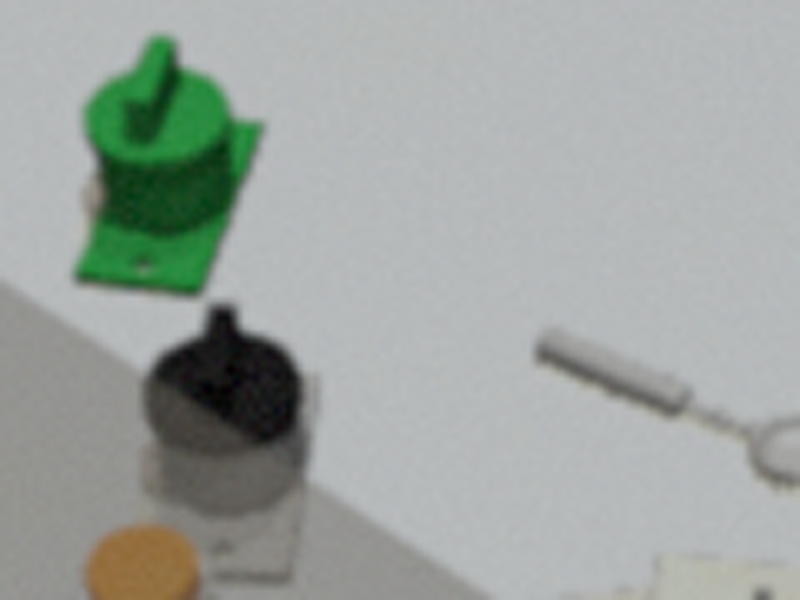

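View pics/d1.png

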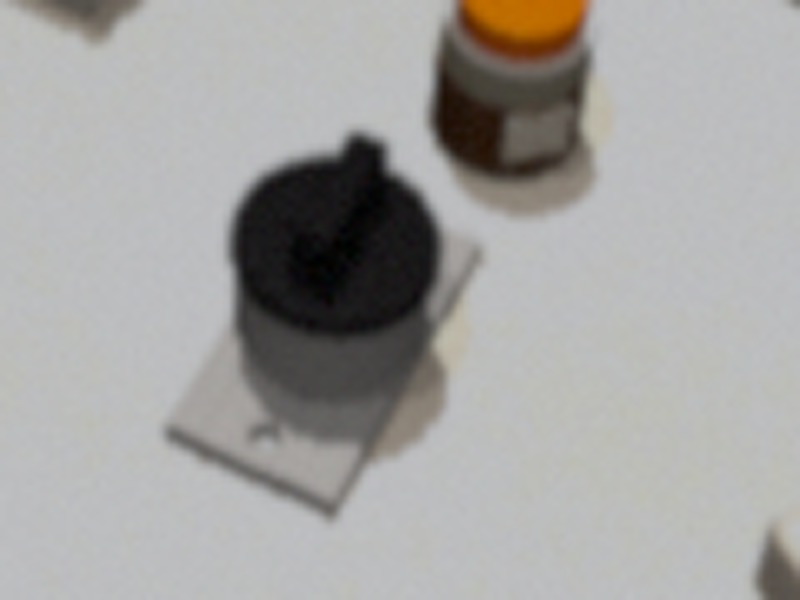

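View pics/c2.png

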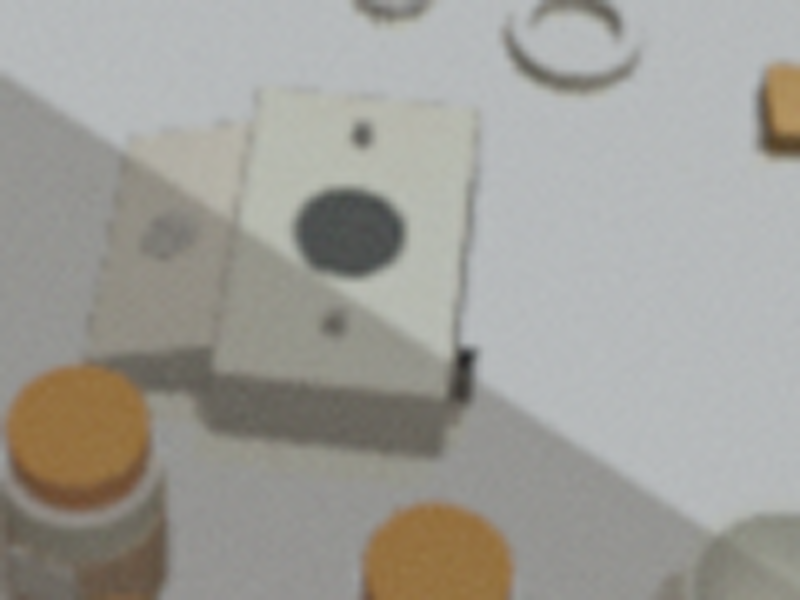

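View pics/d2.png

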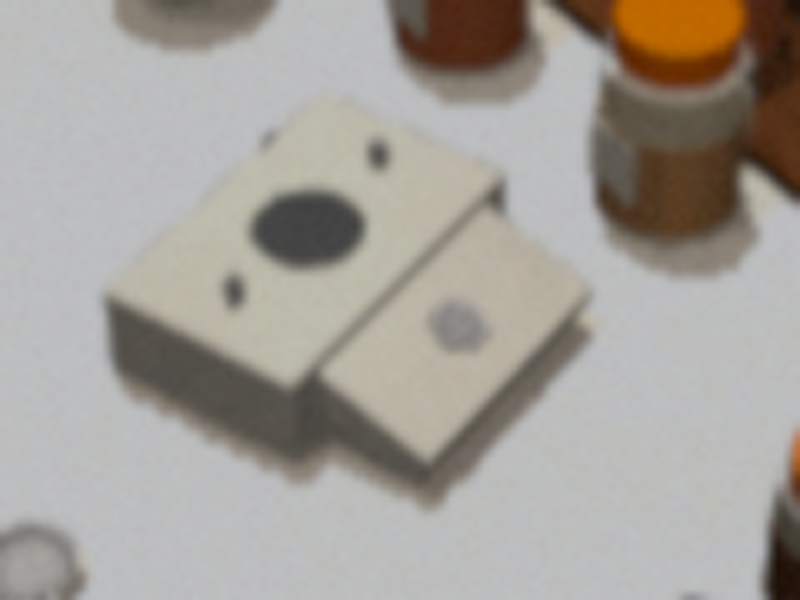

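View pics/c3.png

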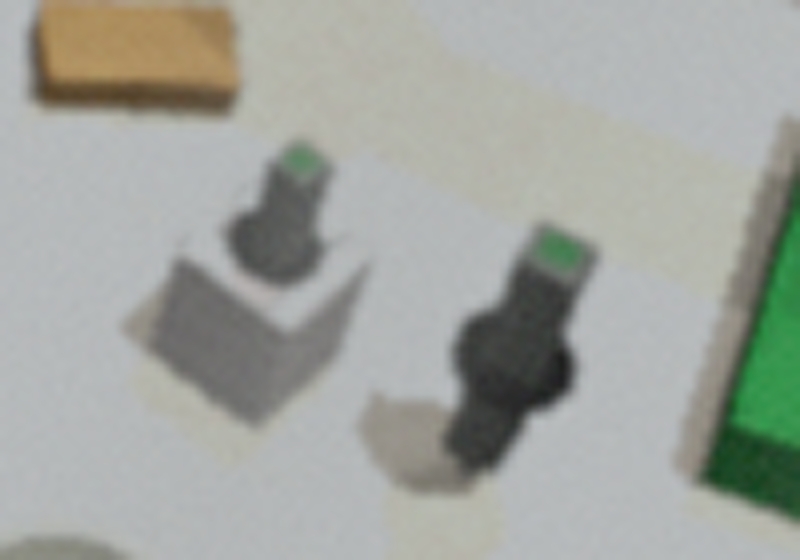

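View pics/d3.png

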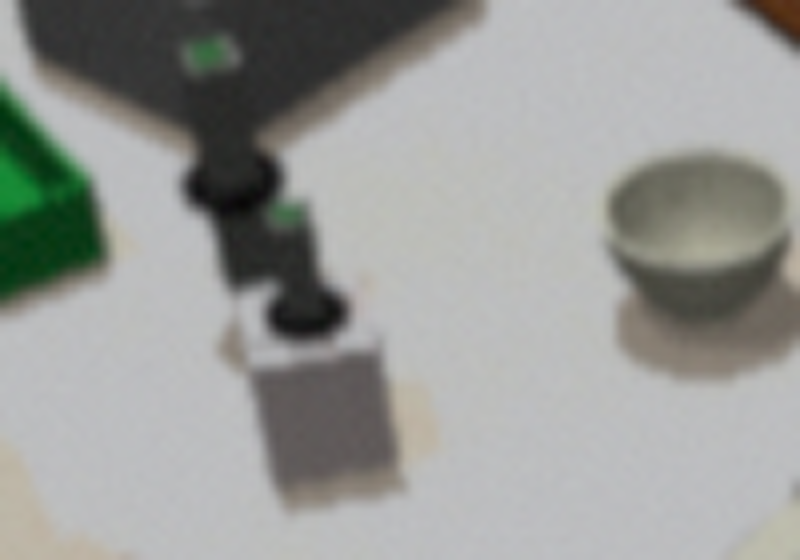

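```bash
cat > h.py <<'E'
import numpy as np, cv2
from scipy.optimize import least_squares
from scipy.spatial.transform import Rotation as R
def K(c):
    f=200/np.tan(np.radians(c["fovy"])/2); return f
def proj(c,P):
    P=np.atleast_2d(P); q=R.from_rotvec(c["orientation"]).inv().apply(P-c["xyz"]); f=K(c)
    return np.c_[c["cx"]+f*q[:,0]/q[:,2], c["cy"]+f*q[:,1]/q[:,2]]
def ray(c,uv):
    d=np.array([(uv[0]-c["cx"])/K(c),(uv[1]-c["cy"])/K(c),1.]); return R.from_rotvec(c["orientation"]).apply(d)
def onplane(c,uv,z):
    d=ray(c,uv); return c["xyz"]+d*(z-c["xyz"][2])/d[2]
def place(p,pts):  # p=x,y,yaw,(z)
    z=p[3] if len(p)>3 else 0
    return R.from_euler("z",p[2]).apply(np.atleast_2d(pts))+[p[0],p[1],z]
def fit(obs,p0):   # obs: list of (cal, localpt, uv)
    p0=np.array(p0,float)
    def f(p): return np.concatenate([proj(c,place(p,l))[0]-uv for c,l,uv in obs])
    r=least_squares(f,p0,loss="soft_l1"); return r.x, f(r.x).reshape(-1,2)
E
python3 - <<'E'
from plant import *
from h import *
np.set_printoptions(precision=4,suppress=True)
S=get_calibration("scene");D=get_calibration("side")
def o(c,off,s,l): return [(c,np.array(a)/1000.,np.array(off)+np.array(uv)/s) for a,uv in l]
s=20/3
mill=o(S,(280,180),s,[((95,60,60),(450,396)),((95,-60,60),(212,375)),((-95,-60,60),(258,88)),((-95,60,60),(478,106)),((0,-94,45),(165,236))])+\
 o(D,(270,160),s,[((95,60,60),(325,95)),((95,-60,60),(502,180)),((-95,-60,60),(292,388)),((-95,60,60),(107,295)),((0,-94,45),(458,325))])
p,r=fit(mill,[.6,.1,0]);print("mill",p);print(r)
cup=o(S,(220,110),s,[((78,40,10),(292,575)),((-78,40,10),(317,375))])+o(D,(320,230),s,[((-78,-40,10),(332,505)),((-78,40,10),(168,425)),((78,-40,10),(482,248))])
p,r=fit(cup,[.6,-.3,0]);print("cup",p);print(r)
for n in [(178,260),(288,332),(370,260)]: print(onplane(S,np.array([390,190])+np.array(n)/8,.075))
for n in [(255,360),(380,340)]: print(onplane(D,np.array([210,120])+np.array(n)/8,.075))
print("pen top",onplane(S,np.array([390,190])+np.array((303,158))/8,.075+.060),onplane(D,np.array([210,120])+np.array((288,215))/8,.135))
print("big base",onplane(S,np.array([390,190])+np.array((472,460))/8,0),onplane(D,np.array([210,120])+np.array((255,283))/8,0))
E
```

```text
mill [0.5839 0.0235 0.3403]
[[-0.2968 -0.378 ]
 [-0.7749 -0.9159]
 [-0.6731 -0.9949]
 [-0.2824 -0.5294]
 [ 0.2358 -0.791 ]
 [-0.69   -1.7328]
 [ 0.6626 -2.1687]
 [ 0.1281 -0.8997]
 [-1.0859 -1.4422]
 [ 0.2929 -1.1661]]
cup [ 0.5276 -0.3294  0.4264]
[[-1.2239 -0.8182]
 [-0.3052 -0.948 ]
 [ 0.1118 -0.2197]
 [-0.6428 -0.2754]
 [ 0.0124 -1.003 ]]
[0.5045 0.2829 0.075 ]
[0.5196 0.3355 0.075 ]
[0.4684 0.355  0.075 ]
[0.4445 0.2979 0.075 ]
[0.4975 0.2766 0.075 ]
pen top [0.4796 0.3173 0.135 ] [0.4774 0.31   0.135 ]
big base [0.4906 0.4226 0.    ] [0.5071 0.4441 0.    ]
```

```bash
cat >> h.py <<'E'
def down(yaw,flip=0):
    # tool y along yaw-frame y ; z down
    m=np.array([[-1,0,0],[0,1,0],[0,0,-1.]]) if not flip else np.array([[1,0,0],[0,-1,0],[0,0,-1.]])
    return (R.from_euler("z",yaw)*R.from_matrix(m))
E
python3 - <<'E'
import plant
from plant import *
from h import *
np.set_printoptions(precision=4,suppress=True)
print([n for n in dir(plant) if not n.startswith('__')])
print(globals().get("tcp_to_grasp"))
s=sense();W=get_calibration("wrist")
T=R.from_rotvec(s["ee_rot"]);print("cam off",T.inv().apply(W["xyz"]-s["tool_pos"]),(T.inv()*R.from_rotvec(W["orientation"])).as_matrix())
for n,p,ws in [("cup",(.5276,-.3294,.12),.4264),("mill",(.584,.0235,.2),.3403),("pen",(.480,.315,.12),-.28),("pen",(.480,.315,.12),-.28+np.pi/2),("view",(.55,0,.35),.34)]:
    for f in(0,1): print(n,ws,f,ik(p,down(ws,f).as_rotvec()))
# pen press
mz=R.from_euler("z",.3403)*R.from_euler("x",.35)
pc=np.array([.584,.0235,0])+R.from_euler("z",.3403).apply([0,-.094,.045])
print("pad",pc,mz.as_matrix()[:,2])
for k in range(4):
    o=mz*R.from_euler("z",k*np.pi/2)*R.from_matrix(np.diag([-1,1,-1.]))
    print(k,ik(pc+mz.apply([0,0,.08]),o.as_rotvec()))
E
```

```text
['MotionError', 'dwell', 'get_calibration', 'grab_frame', 'hand_in', 'ik', 'move_gripper', 'move_straight', 'movej', 'reach', 'sense', 'tcp_to_grasp']
0.0187
cam off [ 0.0775 -0.0014 -0.1436] [[ 0.     -0.9525 -0.3044]
 [ 1.     -0.      0.0002]
 [-0.0002 -0.3044  0.9525]]
cup 0.4264 0 [ 0.4172  0.6951  0.1778  1.6378 -0.1552  0.8225  2.6575]
cup 0.4264 1 [ 0.1142  0.7987  0.7312  1.6481 -0.6313  0.9452 -0.0665]
mill 0.3403 0 [-0.1026  0.5432  0.0394  1.6633 -0.0253  0.9356  1.8572]
mill 0.3403 1 [-0.5035  0.6319  0.7114  1.6763 -0.4721  1.0123 -0.862 ]
pen -0.28 0 [-0.6223  0.6274  0.0055  1.7752 -0.0048  0.739   0.6765]
pen -0.28 1 [-1.2249  0.9135  1.1317  1.794  -0.9418  1.0889 -1.593 ]
pen 1.2907963267948965 0 [-0.3768  0.6555 -0.3859  1.767   0.3311  0.7835  1.9344]
pen 1.2907963267948965 1 [-0.8374  0.6507  0.3491  1.7824 -0.3049  0.7617 -0.6116]
view 0.34 0 [-0.2618  0.3736  0.3315  1.5266 -0.125   1.2623  1.9972]
view 0.34 1 [-0.571   0.4559  0.8467  1.5356 -0.3486  1.3079 -0.9146]
pad [ 0.6154 -0.0651  0.045 ] [ 0.1144 -0.3232  0.9394]
0 [ 0.3773  0.8107 -0.2411  1.4371 -0.1416  1.0942  2.1815]
1 [-0.2569  1.0719  1.1318  1.4615 -1.0752  1.5873 -1.7946]
2 [-0.0509  0.8677  0.5811  1.454  -0.7214  1.2831 -0.4815]
3 [ 0.1167  0.8116  0.2467  1.4475 -0.4969  1.1724  0.9075]
```

```bash
python3 - <<'E'
from plant import *
from h import *
import pickle
np.set_printoptions(precision=4,suppress=True)
V={}
for n,p,y,f in [("pen",(.480,.315,.26),-.28,0),("mill",(.585,.00,.28),.34,1),("cup",(.528,-.329,.27),.4264,1)]:
    reach(p,down(y,f).as_rotvec())
    dwell(.15)
    c=get_calibration("wrist"); im=grab_frame("wrist"); V[n]=c
    cv2.imwrite(f"pics/w_{n}.png",im[:,:,::-1]); print(n,sense()["time_s"],sense()["tool_pos"])
pickle.dump(V,open("V.pkl","wb"))
E
```

```text
pen 2.0167 [0.4793 0.3161 0.2598]
mill 3.6417 [0.585  0.001  0.2798]
cup 5.1083 [ 0.5291 -0.3273  0.2699]
```

View pics/w_pen.png

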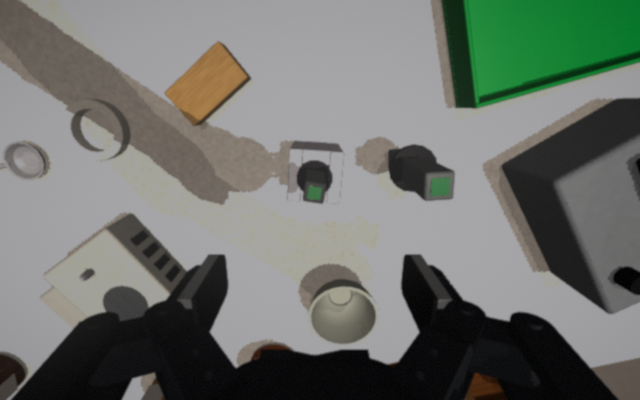

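View pics/w_mill.png

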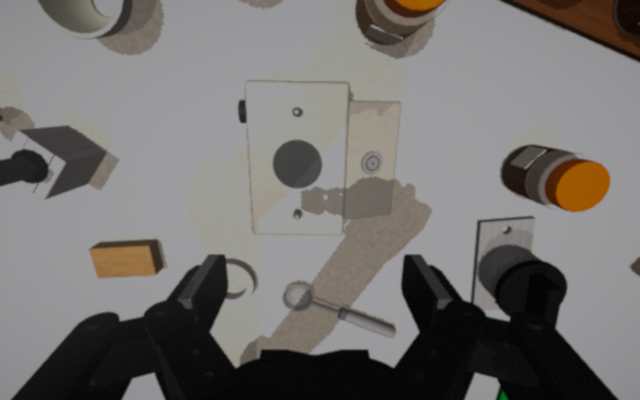

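View pics/w_cup.png

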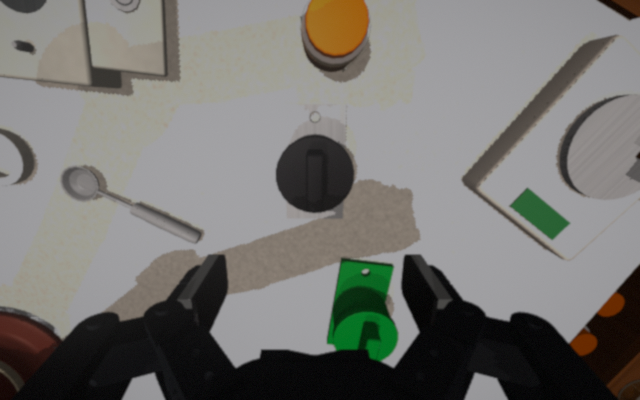

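```bash
python3 - <<'E'
import cv2
def crop(n,x,y,w,h,o):
    im=cv2.imread(f"pics/w_{n}.png"); cv2.imwrite(o,cv2.resize(im[y:y+h,x:x+w],None,fx=800/w,fy=800/w,interpolation=cv2.INTER_CUBIC))
crop("pen",270,130,100,75,"pics/e1.png")
crop("mill",230,70,200,150+20-20,"pics/e2.png")
crop("mill",230,160,200,100,"pics/e2b.png")
crop("cup",250,95,160,120+10-10,"pics/e3.png")
E
```

```text
(no output)
```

View pics/e1.png

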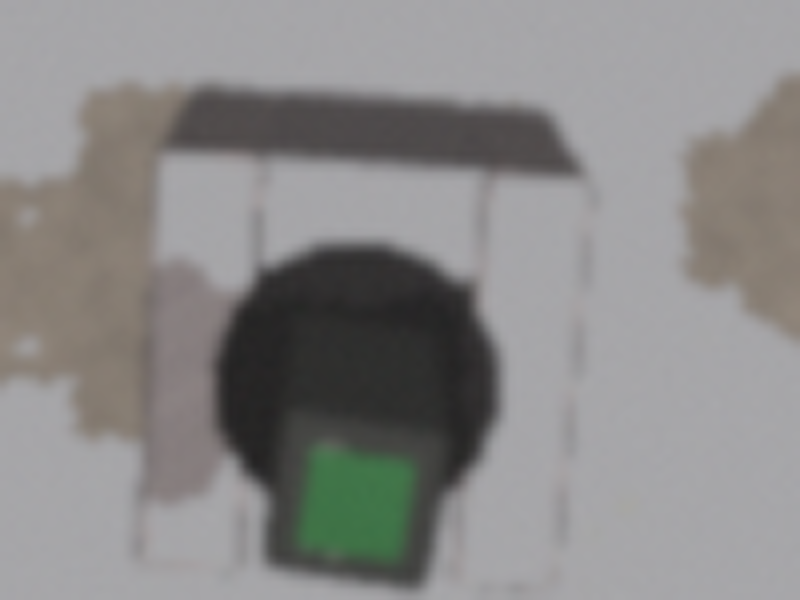

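View pics/e2.png

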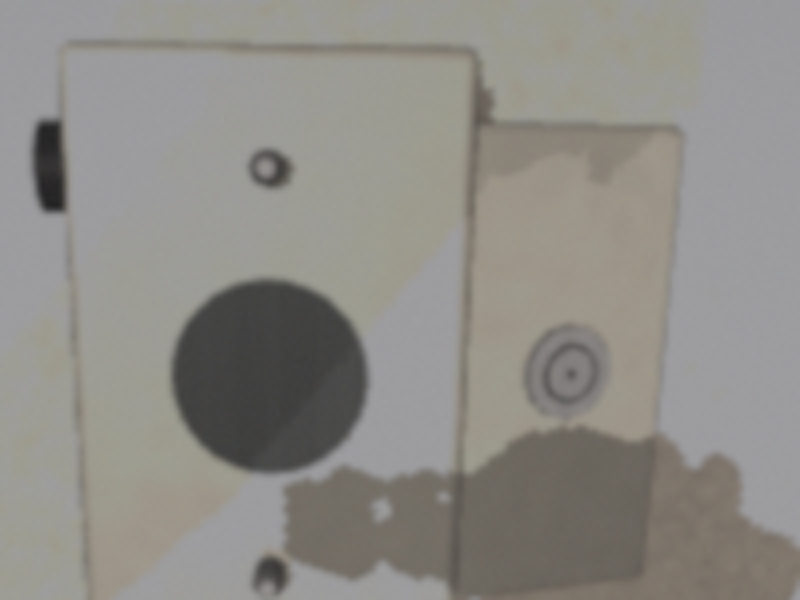

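View pics/e2b.png

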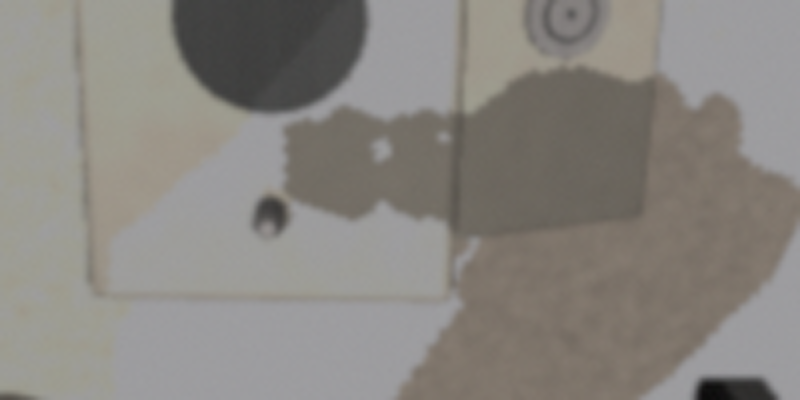

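View pics/e3.png

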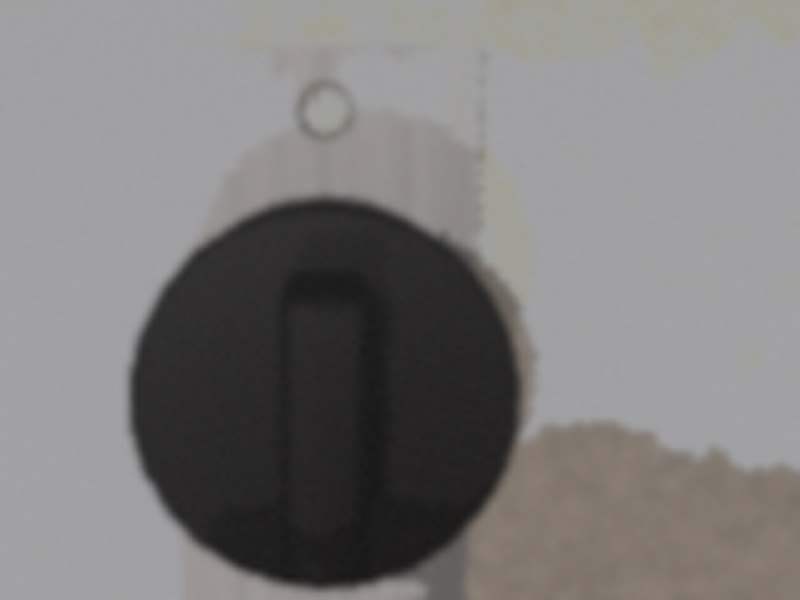

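```bash
python3 - <<'E'
from plant import *
from h import *
import pickle
np.set_printoptions(precision=4,suppress=True)
V=pickle.load(open("V.pkl","rb"))
def o(c,off,s,l): return [(c,np.array(a)/1000.,np.array(off)+np.array(uv)/s-(0.5-0.5/s)) for a,uv in l]
m=V["mill"]
mill=o(m,(230,70),4,[((95,60,60),(62,44)),((95,-60,60),(475,50)),((0,0,60),(270,376)),((62,0,77),(266,166)),((0,-94,45),(570,374))])+o(m,(230,160),4,[((-95,60,60),(93,295)),((-95,-60,60),(450,298)),((-62,0,77),(267,228))])
p,r=fit(mill,[.584,.0235,.34]);print("mill",p);print(r)
p2,r=fit(mill,[.584,.0235,.34,0]);print("millz",p2)
cup=o(V["cup"],(250,95),5,[((62,0,10),(325,108)),((0,0,78),(324,391))])
p2,r=fit(cup,[.5276,-.3294,.4264]);print("cup",p2);print(r)
h=proj(V["cup"],place(p2,np.array([[31,9,113],[31,-9,113],[-31,9,113],[-31,-9,113],[78,-40,10],[-78,-40,10],[-78,40,10]])/1000));print("handle pred",(h-[250,95])*5)
st=o(V["pen"],(270,130),8,[((30,30,75),(160,150)),((-0,0,0),(0,0))][:0])
# pen image: up = ? determine with world
q=V["pen"]
for n,z,L in [("stand",.075,[(160,150),(588,175),(555,588),(140,568)]),("pentop",.135,[(285,412),(450,430),(425,587),(265,565)]),("collar",.080,[(358,381)])]:
    P=np.array([onplane(q,np.array([270,130])+np.array(u)/8-.44,z) for u in L]);print(n,P.mean(0),P)
    if len(P)==4:
        for i in range(4):
            d=P[(i+1)%4]-P[i];print(np.linalg.norm(d),np.degrees(np.arctan2(d[1],d[0])))
for uv in [(435,185)]: print("bigtop",onplane(q,uv,.17))
E
```

```text
mill [0.584  0.0217 0.3273]
[[-1.5642 -1.021 ]
 [ 2.0063 -0.7769]
 [ 0.0404  0.3428]
 [ 0.0859  0.3648]
 [-0.1731 -0.3298]
 [-1.2005  1.2192]
 [ 0.7591  1.7959]
 [ 0.1261 -0.1308]]
millz [ 0.5833  0.0216  0.3285 -0.0054]
cup [ 0.53   -0.3283  0.4267]
[[ 0.0028 -1.2409]
 [-0.0027  1.0635]]
handle pred [[277.2736 281.6161]
 [367.6629 281.9474]
 [278.8348 574.6832]
 [363.8814 574.9963]
 [480.3129  35.2156]
 [460.885  607.6958]
 [181.3301 606.6658]]
stand [0.4802 0.3153 0.075 ] [[0.4426 0.2977 0.075 ]
 [0.4618 0.3527 0.075 ]
 [0.5179 0.3336 0.075 ]
 [0.4987 0.2772 0.075 ]]
0.058239853499901 70.77800844492741
0.05931752063203157 -18.793928672005205
0.05954503496244243 -108.79587493939968
0.05976489896379008 159.95315390600604
pentop [0.4804 0.3146 0.135 ] [[0.4681 0.3096 0.135 ]
 [0.4753 0.3272 0.135 ]
 [0.4929 0.3194 0.135 ]
 [0.4851 0.3022 0.135 ]]
0.019055209039094242 67.69173939114117
0.01920581408854707 -23.991755409233214
0.01892748306480975 -114.12840471190233
0.01860124702716232 156.37650154083843
collar [0.4797 0.3151 0.08  ] [[0.4797 0.3151 0.08  ]]
bigtop [0.4914 0.4121 0.17  ]
```

```bash
python3 - <<'E'
from plant import *
from h import *
np.set_printoptions(precision=4,suppress=True)
o=down(.4267,1).as_rotvec()
reach((.530,-.3283,.20),o)
move_straight((.530,-.3283,.082),rate=.10)
print(sense()["tool_pos"],sense()["wrist_force"])
move_gripper(0.0,f_grip=80)
s=sense();print(s["time_s"],s["width"],s["wrist_force"],s["tool_pos"])
move_straight((.530,-.3283,.102),rate=.05)
s=sense();print(s["time_s"],s["width"],s["wrist_force"],s["moment"])
cv2.imwrite("pics/g1.png",grab_frame("wrist")[:,:,::-1])
E
```

```text
[ 0.5304 -0.3287  0.0828] [ 0.0361  0.5908 -0.6656]
7.45 0.01664054409777867 [-1.908   2.0324  2.5969] [ 0.5298 -0.3277  0.0821]
8.0 0.01653475295608459 [ 0.0435  0.4873 -7.8513] [-0.0224 -0.0032 -0.0039]
```

View pics/g1.png

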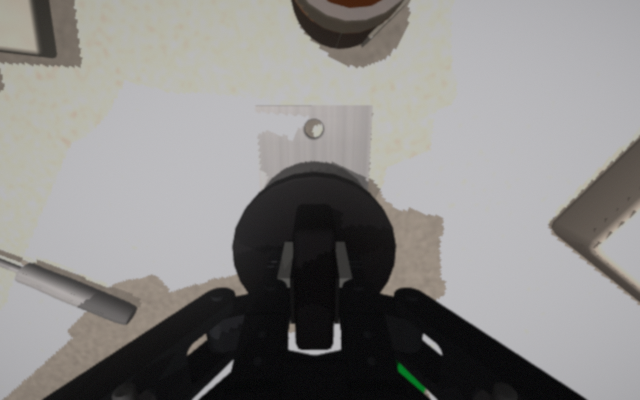

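```bash
python3 - <<'E'
import cv2
im=cv2.imread("pics/g1.png"); x,y,w,h=240,95,150,100
cv2.imwrite("pics/g1c.png",cv2.resize(im[y:y+h,x:x+w],None,fx=5,fy=5,interpolation=cv2.INTER_CUBIC))
E
```

```text
(no output)
```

View pics/g1c.png

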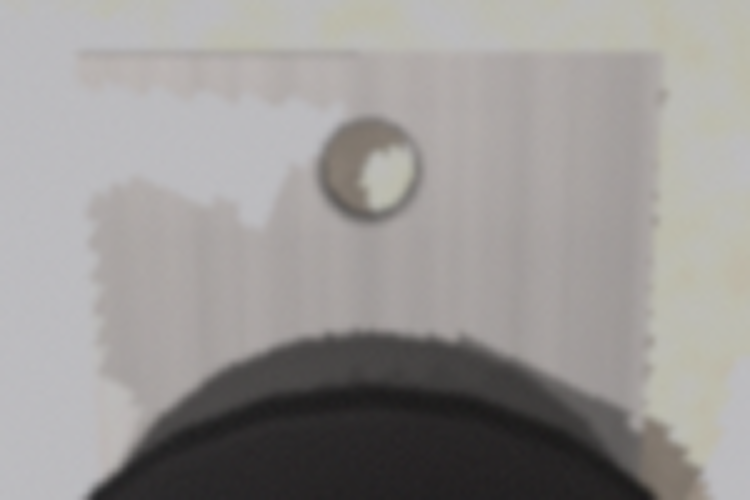

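```bash
python3 - <<'E'
from plant import *
from h import *
np.set_printoptions(precision=4,suppress=True)
s=sense();W=get_calibration("wrist");T=R.from_rotvec(s["ee_rot"])
print(s["tool_pos"])
for n,u in [("hole",(370.5,170)),("cl",(78,50)),("cr",(663,52))]:
    uv=np.array([240,95])+np.array(u)/5-.4
    P=onplane(W,uv,s["tool_pos"][2]-.0722)
    print(n,T.inv().apply(P-s["tool_pos"]))
E
```

```text
[ 0.5297 -0.328   0.1017]
hole [0.0601 0.0011 0.0722]
cl [ 0.0761 -0.0389  0.0722]
cr [0.0758 0.041  0.0721]
```

```bash
python3 - <<'E'
from plant import *
from h import *
np.set_printoptions(precision=4,suppress=True)
t=np.array([.584,.0217,0])+R.from_euler("z",.3273).apply([.0019,.0011,0])
move_straight((.5298,-.328,.24),rate=.2)
o=down(.3273,1).as_rotvec()
move_straight((t[0],t[1],.24),rate=.22,attitude=o)
move_straight((t[0],t[1],.172),rate=.1)
dwell(.2)
s=sense();print(s["time_s"],s["tool_pos"],t,R.from_rotvec(s["ee_rot"]).as_matrix(),s["width"],s["wrist_force"])
W=get_calibration("wrist")
im=grab_frame("wrist")[:,:,::-1]
cv2.imwrite("pics/g2.png",im)
x,y,w,h=230,80,170,110
cv2.imwrite("pics/g2c.png",cv2.resize(im[y:y+h,x:x+w],None,fx=5*.9,fy=5*.9,interpolation=cv2.INTER_CUBIC))
x,y,w,h=294,108,40,40
cv2.imwrite("pics/g2d.png",cv2.resize(im[y:y+h,x:x+w],None,fx=12,fy=12,interpolation=cv2.INTER_CUBIC))
E
```

```text
11.6917 [0.5859 0.0233 0.1728] [0.5854 0.0234 0.    ] [[ 0.9469  0.3215  0.0017]
 [ 0.3215 -0.9469  0.0001]
 [ 0.0016  0.0004 -1.    ]] 0.017227022225629232 [-0.5316 -0.6698 -6.7573]
```

View pics/g2c.png

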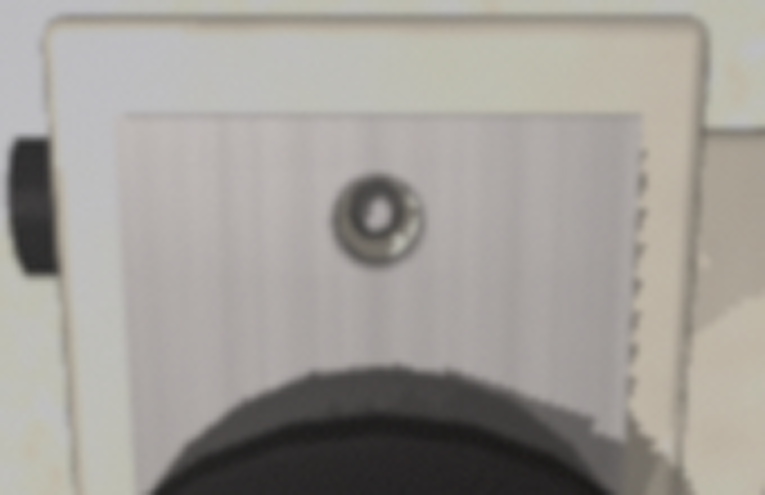

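View pics/g2d.png

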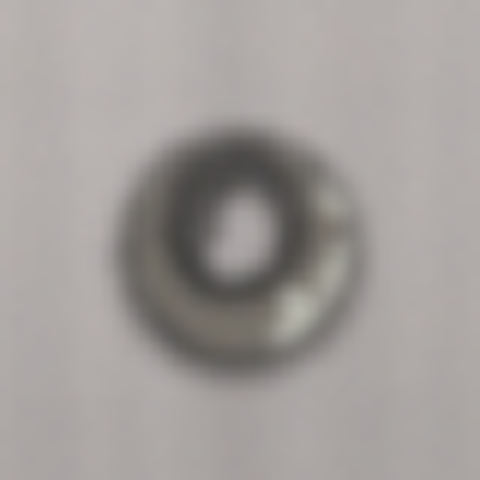

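```bash
python3 - <<'E'
from plant import *
from h import *
np.set_printoptions(precision=4,suppress=True)
s=sense();W=get_calibration("wrist");T=R.from_rotvec(s["ee_rot"])
z=s["tool_pos"][2]
for n,u,zz in [("hole",(240,250),z-.0722),("peg",(240,235),.077)]:
    P=onplane(W,np.array([294,108])+np.array(u)/12-.46,zz); print(n,T.inv().apply(P-s["tool_pos"]))
# flange yaw vs mill edge
for a,b,zz in [((125,115),(642,117),z-.0722),((62,22),(695,25),.06)]:
    P=[T.inv().apply(onplane(W,np.array([230,80])+np.array(u)/4.5-.4,zz)-s["tool_pos"]) for u in(a,b)];print(P,np.arctan2(*(P[1]-P[0])[:2]))
E
```

```text
hole [0.0604 0.001  0.0723]
peg [0.0594 0.0009 0.0957]
[array([ 0.0759, -0.0374,  0.0723]), array([0.0756, 0.0412, 0.0723])] -0.0035522020826173318
[array([ 0.0912, -0.0549,  0.1127]), array([0.0907, 0.057 , 0.1128])] -0.004305108267854497
```

```bash
python3 - <<'E'
from plant import *
from h import *
np.set_printoptions(precision=4,suppress=True)
x,y=.5854-.0008,.0234-.0003
for z in (.160,.154,.149,.145,.143,.142,.141):
    move_straight((x,y,z),rate=.04)
    s=sense();print(s["time_s"],z,s["tool_pos"],s["wrist_force"])
    if s["wrist_force"][2]>5: break
E
```

```text
12.1917 0.16 [0.5843 0.0232 0.1595] [-0.5783  0.1042 -7.0303]
12.4917 0.154 [0.5843 0.0232 0.1536] [ 0.0431 -0.7142 -7.5082]
12.7667 0.149 [0.5843 0.0232 0.1486] [-0.4705 -0.0806 -7.4351]
13.0167 0.145 [0.5843 0.0232 0.1446] [ 0.437   0.4505 -7.3322]
13.2667 0.143 [0.5845 0.0231 0.1429] [ 0.0655 -0.6806 -8.0012]
13.5167 0.142 [0.5848 0.0231 0.1421] [ 1.1749  0.481  -7.0695]
13.7667 0.141 [0.5848 0.0232 0.142 ] [-1.6495  1.3803  2.3315]
```

```bash
python3 - <<'E'
from plant import *
from h import *
np.set_printoptions(precision=4,suppress=True)
move_straight((.5847,.0231,.1418),rate=.04)
move_gripper(.06)
s=sense();print(s["time_s"],s["wrist_force"])
move_straight((.5847,.0231,.20),rate=.2)
move_straight((.56,.02,.28),rate=.25)
s=sense();print(s["time_s"],s["wrist_force"])
for n in("wrist","side"):
    im=grab_frame(n)[:,:,::-1]; cv2.imwrite(f"pics/h_{n}.png",im)
im=cv2.imread("pics/h_side.png")[140:250,260:400]
cv2.imwrite("pics/h_sidec.png",cv2.resize(im,None,fx=5,fy=5,interpolation=cv2.INTER_CUBIC))
E
```

```text
14.5 [0.0969 0.5658 0.7415]
15.425 [0.9458 0.4735 0.1792]
```

View pics/h_wrist.png

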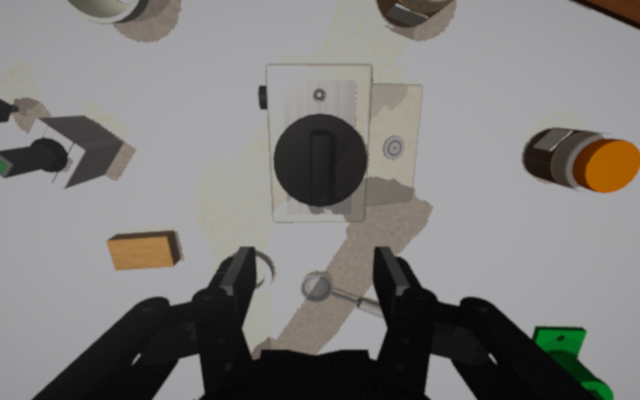

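View pics/h_sidec.png

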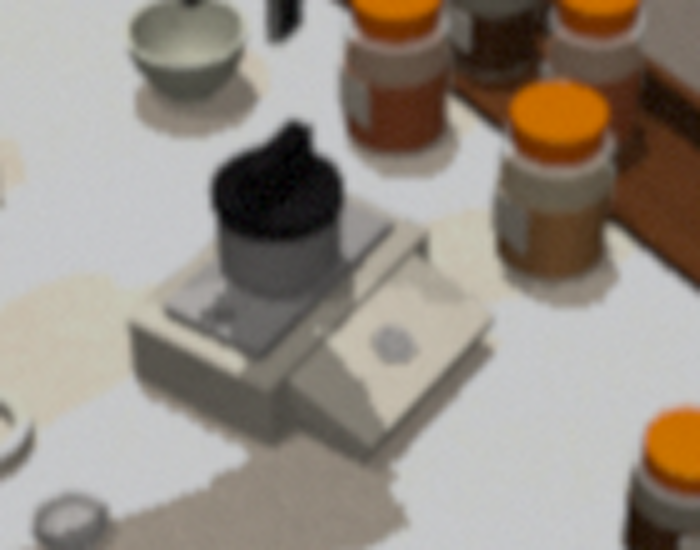

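```bash
python3 - <<'E'
from plant import *
from h import *
np.set_printoptions(precision=4,suppress=True)
o=down(-.41,0).as_rotvec()
move_gripper(.05)
reach((.480,.315,.24),o)
move_straight((.480,.315,.0905),rate=.15)
s=sense();print(s["tool_pos"],s["wrist_force"])
move_gripper(0,f_grip=60)
s=sense();print(s["time_s"],s["width"],s["wrist_force"],s["moment"],s["tool_pos"])
move_straight((.480,.315,.29),rate=.2)
dwell(.2)
s=sense();print(s["time_s"],s["width"],s["wrist_force"],s["tool_pos"])
im=grab_frame("wrist")[:,:,::-1]; cv2.imwrite("pics/i_w.png",im)
im=grab_frame("side")[:,:,::-1]; cv2.imwrite("pics/i_s.png",cv2.resize(im[60:200,180:340],None,fx=4,fy=4,interpolation=cv2.INTER_CUBIC))
E
```

```text
[0.4807 0.3153 0.0914] [-1.0661 -0.1436  0.5949]
18.6917 0.019293756473288317 [-0.2065 -0.2848  5.029 ] [-0.0512  0.0794 -0.0222] [0.4805 0.3153 0.0914]
20.0417 0.01935298732277828 [-1.1453 -0.3252 -0.8725] [0.4796 0.3147 0.2889]
```

View pics/i_w.png

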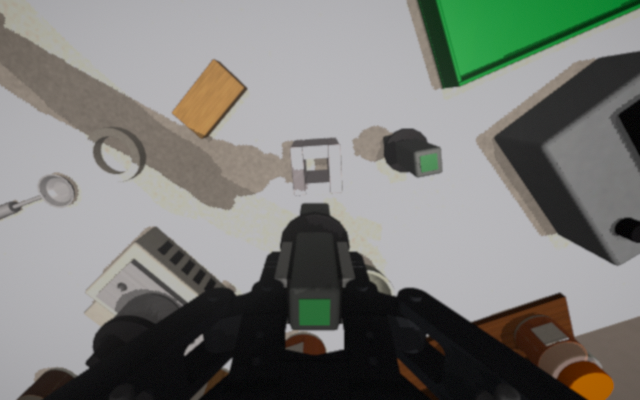

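View pics/i_s.png

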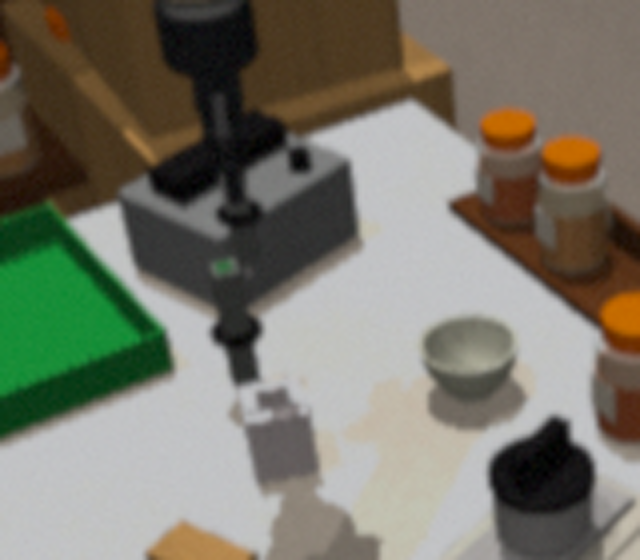

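```bash
python3 - <<'E'
from plant import *
from h import *
np.set_printoptions(precision=1,suppress=True)
s=sense();W=get_calibration("wrist");T=R.from_rotvec(s["ee_rot"])
f=lambda L:proj(W,T.apply(np.array(L))+s["tool_pos"])
print("top",f([[a,b,-.0436] for a in(.01,-.01) for b in(-.01,.01)]))
print("collar top +x,±y",f([[.02,0,.0114],[0,-.02,.0114],[0,.02,.0114]]))
print("collar und +x",f([[.02,0,.0164]]))
print("shaft end +x",f([[.01,-.01,.0624],[.01,.01,.0624],[.004,0,.0794]]))
im=cv2.imread("pics/i_w.png")[190:340,260:370]
cv2.imwrite("pics/i_wc.png",cv2.resize(cv2.convertScaleAbs(im,alpha=2.2,beta=20),None,fx=4,fy=4,interpolation=cv2.INTER_CUBIC))
E
```

```text
top [[291.5 286.4]
 [343.6 286.4]
 [292.6 329.2]
 [342.2 329.2]]
collar top +x,±y [[316.6 212.2]
 [281.2 245.3]
 [351.7 245.3]]
collar und +x [[316.5 209.1]]
shaft end +x [[302.1 200.7]
 [329.9 200.7]
 [315.8 201.2]]
```

View pics/i_wc.png

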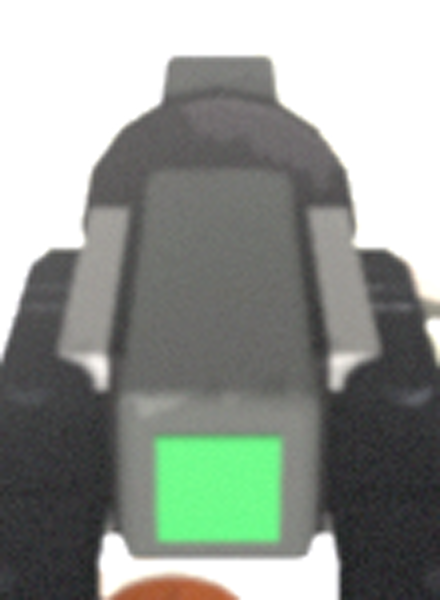

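```bash
cat >> h.py <<'E'
M=np.array([.584,.0217,0.]); MY=.3273
RP=R.from_euler("z",MY)*R.from_euler("x",.35)
PAD=M+R.from_euler("z",MY).apply([0,-.094,.045]); N=RP.apply([0,0,1])
PO=(RP*R.from_euler("z",3*np.pi/2)*R.from_matrix(np.diag([-1,1,-1.]))).as_rotvec()
TIP=.0794
E
python3 - <<'E'
from plant import *
from h import *
np.set_printoptions(precision=4,suppress=True)
print(PAD,N,sense()["joints"])
for d in(.27,.10,.0744): print(ik(PAD+N*d,PO))
move_straight(PAD+N*.27,rate=.22,attitude=PO)
move_straight(PAD+N*(TIP+.015),rate=.15)
dwell(.3)
s=sense();print(s["time_s"],s["tool_pos"]-(PAD+N*(TIP+.015)),s["wrist_force"],(R.from_rotvec(s["ee_rot"]).inv()*R.from_rotvec(PO)).as_rotvec())
im=grab_frame("wrist")[:,:,::-1]; cv2.imwrite("pics/j_w.png",im)
im=grab_frame("side")[:,:,::-1]; cv2.imwrite("pics/j_s.png",cv2.resize(im[130:240,290:400],None,fx=5,fy=5,interpolation=cv2.INTER_CUBIC))
im=grab_frame("scene")[:,:,::-1]; cv2.imwrite("pics/j_c.png",cv2.resize(im[140:260,260:400],None,fx=5,fy=5,interpolation=cv2.INTER_CUBIC))
E
```

```text
[ 0.6142 -0.0673  0.045 ] [ 0.1102 -0.3247  0.9394] [-0.6905  0.4453  0.1106  1.5648 -0.0524  1.1357  0.5924]
[ 0.195   0.7285  0.2973  1.0907 -0.4447  1.6022  0.8154]
[ 0.1446  0.791   0.2203  1.425  -0.4672  1.2014  0.8741]
[ 0.1409  0.8097  0.2045  1.4606 -0.4744  1.1453  0.882 ]
24.175 [ 0.0002 -0.0002  0.0004] [-0.191   0.2658 -1.2198] [ 0.0006  0.0005 -0.    ]
```

View pics/j_w.png

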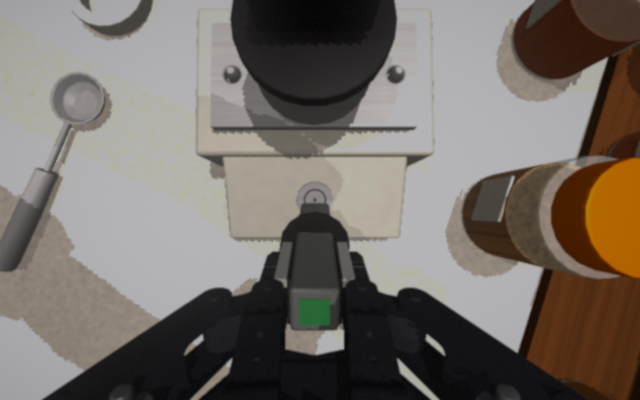

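View pics/j_s.png

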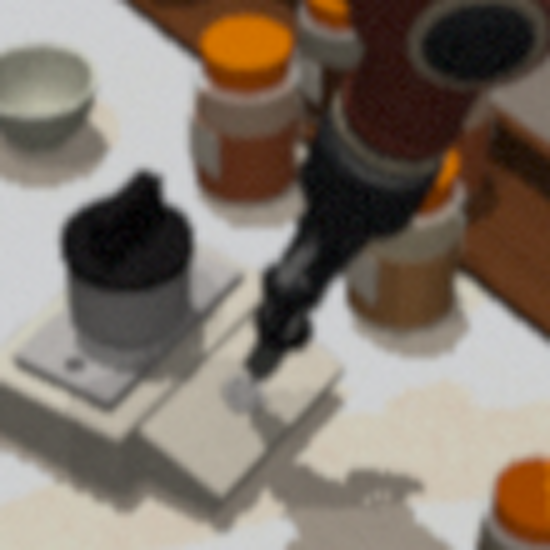

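View pics/j_c.png

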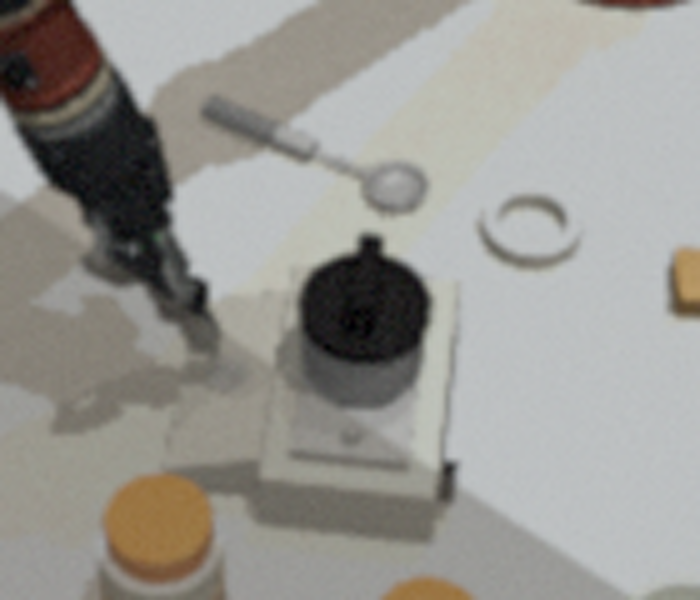

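Pad circle visible just past the pen end at about (314,198). Both pegs show through the flange holes. I'll enlarge it.

```bash
python3 - <<'E'
from plant import *
from h import *
np.set_printoptions(precision=1,suppress=True)
im=cv2.imread("pics/j_w.png")[170:230,275:355]
cv2.imwrite("pics/j_wc.png",cv2.resize(cv2.convertScaleAbs(im,alpha=1.6),None,fx=9,fy=9,interpolation=cv2.INTER_CUBIC))
s=sense();W=get_calibration("wrist");T=R.from_rotvec(s["ee_rot"])
f=lambda L:(proj(W,np.array(L))-[275,170]+.44)*9
print("pad c, circle far/left/right, pad far edge",f([PAD]+[PAD+RP.apply(v) for v in([0,.008,0],[-.008,0,0],[.008,0,0],[0,.015,0])]))
E
```

```text
pad c, circle far/left/right, pad far edge [[360.  270. ]
 [360.  186.8]
 [273.3 270. ]
 [446.6 270. ]
 [360.1 112.5]]
```

View pics/j_wc.png

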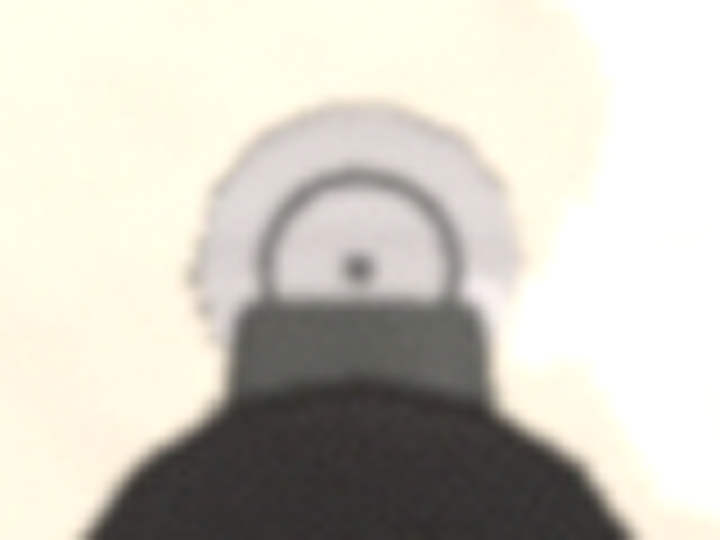

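```bash
cat >> h.py <<'E'
def favg(n=12):
    from plant import sense,dwell
    F=[];P=[]
    for _ in range(n):
        s=sense();F.append(s["wrist_force"]);P.append(s["tool_pos"]);dwell(.03)
    return np.mean(F,0),np.mean(P,0),np.std(F,0)
C=PAD+RP.apply([0,.001,0])
E
python3 - <<'E'
from plant import *
from h import *
np.set_printoptions(precision=3,suppress=True)
F0,_,sd=favg(20);print("tare",F0,F0@N,sd)
np.save("F0.npy",F0)
for d in (.006,.003,.001,-.001,-.002,-.003,-.004):
    move_straight(C+N*(TIP+d),rate=.03)
    dwell(.1)
    F,P,_=favg(8)
    print(sense()["time_s"],d,"act",((P-C)@N-TIP)*1e3,"f",(F-F0)@N,F-F0)
    if (F-F0)@N>3.2: break
E
```

```text
tare [-0.089 -0.012 -1.093] -1.0323823370367458 [0.389 0.467 0.427]
25.8083 0.006 act 6.171000819659586 f 0.19246785890288473 [-0.127 -0.062  0.198]
26.425 0.003 act 3.0211760536311694 f 0.09127057690126046 [ 0.118 -0.055  0.064]
27.0417 0.001 act 1.0200341354340559 f 0.05780868715516985 [ 0.071 -0.017  0.047]
27.6583 -0.001 act -0.7530104244373725 f 1.2807827666725826 [ 0.64  -0.409  1.147]
28.275 -0.002 act -1.824118211588871 f 2.46107985607875 [ 1.452 -1.214  2.03 ]
28.8917 -0.003 act -2.864538534111727 f 2.4657612622196643 [ 1.477 -1.156  2.052]
29.5083 -0.004 act -3.8871181563247537 f 3.4697996462786502 [ 2.072 -1.764  2.841]
```

```bash
python3 - <<'E'
from plant import *
from h import *
np.set_printoptions(precision=3,suppress=True)
F0=np.load("F0.npy")
move_straight(C+N*(TIP-.0051),rate=.03)
dwell(.15)
F,P,_=favg(16)
s=sense()
print(s["time_s"],"pad-frame pos err mm",RP.inv().apply(P-C)*1e3-[0,0,TIP*1e3],"f padframe",RP.inv().apply(F-F0))
print((R.from_rotvec(s["ee_rot"]).inv()*R.from_rotvec(PO)).as_rotvec(),s["moment"],s["width"])
im=grab_frame("wrist")[:,:,::-1]; cv2.imwrite("pics/k_w.png",im)
cv2.imwrite("pics/k_wc.png",cv2.resize(cv2.convertScaleAbs(im[170:340,255:375],alpha=1.8),None,fx=3.5,fy=3.5,interpolation=cv2.INTER_CUBIC))
im=grab_frame("side")[:,:,::-1]; cv2.imwrite("pics/k_s.png",cv2.resize(im[160:230,310:380],None,fx=8,fy=8,interpolation=cv2.INTER_CUBIC))
im=grab_frame("scene")[:,:,::-1]; cv2.imwrite("pics/k_c.png",im)
E
```

```text
30.4417 pad-frame pos err mm [ 0.086 -0.076 -5.02 ] f padframe [ 1.797 -1.345  3.711]
[0. 0. 0.] [-0.693 -0.709 -0.241] 0.019188181311211226
```

View pics/k_wc.png

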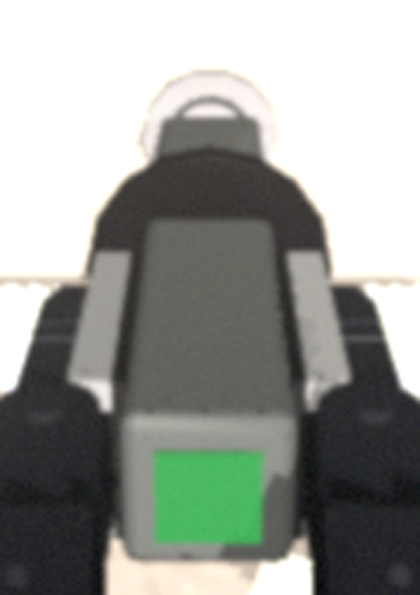

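View pics/k_s.png

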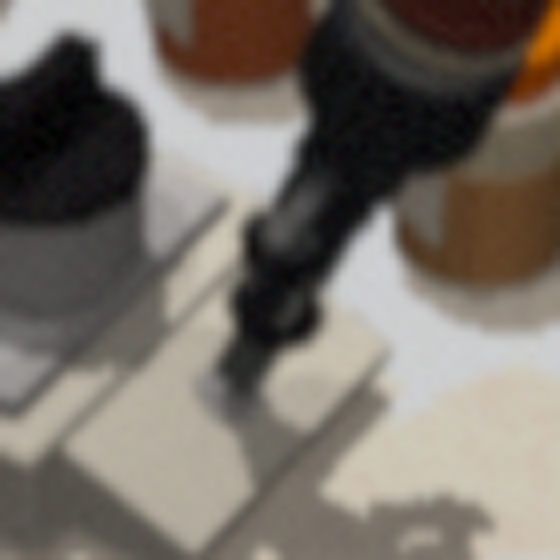

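View pics/k_c.png

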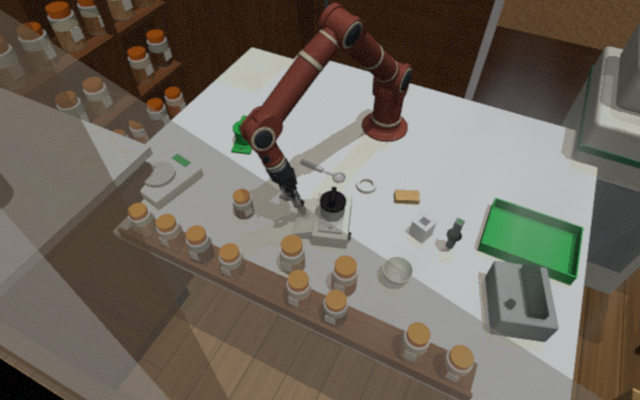

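```bash
python3 - <<'E'
from plant import *
from h import *
np.set_printoptions(precision=3,suppress=True)
F0=np.load("F0.npy")
move_straight(C+RP.apply([.00009,-.00007,TIP-.0055]),rate=.03)
dwell(.15)
F,P,sd=favg(25)
s=sense()
print(s["time_s"],"pad-frame pos err mm",RP.inv().apply(P-C)*1e3-[0,0,TIP*1e3],"f padframe",RP.inv().apply(F-F0),sd/5)
print(s["width"],s["qvel"])
E
```

```text
31.825 pad-frame pos err mm [ 0.096 -0.077 -5.488] f padframe [ 1.987 -1.434  3.89 ] [0.091 0.104 0.076]
0.01931437396961531 [ 0.001  0.     0.001  0.003 -0.    -0.003  0.   ]
```

```bash
python3 - <<'E'
from plant import *
from h import *
np.set_printoptions(precision=3,suppress=True)
F0=np.load("F0.npy")
for k in (.4,.9):
    move_straight(C+RP.apply([.00009+k*.0008,-.00007-k*.0006,TIP-.0055]),rate=.03)
    dwell(.15)
    F,P,sd=favg(15)
    s=sense()
    print(s["time_s"],"pos",RP.inv().apply(P-C)*1e3-[0,0,TIP*1e3],"f",RP.inv().apply(F-F0))
E
```

```text
32.725 pos [ 0.221 -0.203 -5.583] f [ 0.88  -1.044  3.905]
33.625 pos [ 0.479 -0.414 -5.651] f [-0.814  0.16   4.143]
```

```bash
python3 - <<'E'
from plant import *
from h import *
np.set_printoptions(precision=3,suppress=True)
F0=np.load("F0.npy")
k=.72
move_straight(C+RP.apply([.00009+k*.0008,-.00007-k*.0006,TIP-.0054]),rate=.03)
dwell(.15)
F,P,sd=favg(20)
s=sense()
print(s["time_s"],"pos",RP.inv().apply(P-C)*1e3-[0,0,TIP*1e3],"f",RP.inv().apply(F-F0),s["width"])
print((R.from_rotvec(s["ee_rot"]).inv()*R.from_rotvec(PO)).as_rotvec())
im=grab_frame("wrist")[:,:,::-1]; cv2.imwrite("pics/l_w.png",im)
E
```

```text
34.6917 pos [ 0.542 -0.454 -5.455] f [-1.484  0.402  3.984] 0.01898993492760682
[-0. -0. -0.]
```

View pics/l_w.png

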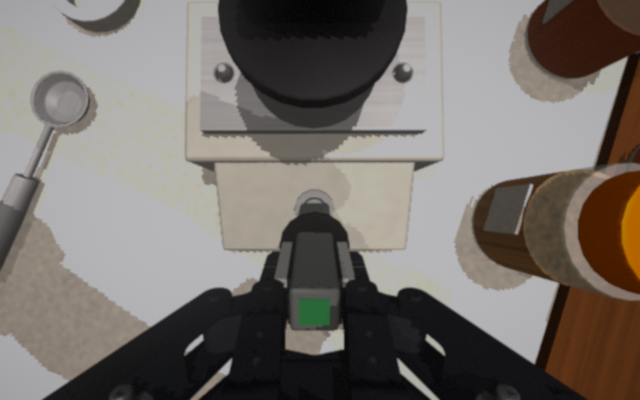

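```bash
python3 -c "
from plant import *
hand_in()"
```

```text
the job is handed in; nothing more can be done
```

The cup is seated on the mill and released. The small pen is out of its stand and held on the pad, and I handed the job in at about 35 s.

**Cup:** I gripped the handle and lined it up by looking at a peg through a flange hole. It bottomed at TCP height 0.142 m, which is the seated height I had calculated. The later pictures show it lying flat with both pegs up through the holes.

**Pen:**
- **Force:** 4.0 N square to the pad, which matches about 5 mm of tip travel (half-way). Travel by position is about 5 mm too, within roughly 0.5 mm.
- **Square to the pad:** the tool was square to the pad as I measured it, to within rounding. The pen itself looked within about 1° of the tool axis in the wrist pictures.
- **Inside the circle:** I estimate the tip within 2 mm of the pad centre, but the gripper and pen hid it from view, so I did not see it directly.

**Disagreed:** about 2.5 N of sideways friction built up at the tip during the press. I shifted the tool about 0.5 mm to relieve it, and about 1.5 N was still there at hand-in. It looked steady, and I saw no tilt or slip of the pen.

The pictures showed no other object moved.

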